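# Hot lid onto the free tile

### The arm

A 6-joint arm with a two-finger parallel gripper is mounted at the origin on the work surface. World frame = base frame: x ahead of the robot, y to its left, z up, the work surface at z = 0. Lengths are in mm, angles in rad, forces in N, time in s.
With the tool pointing down it reaches from about 275 to 825 mm from the base axis. Payload 4.9 kg.
Tool frame: the origin (TCP) lies at the very end of the fingers, on their centre line; the grasp point (between the pads) lies 19 mm behind it; z points along the fingers, y is the direction in which the jaws open and shut (so a half turn about z gives the same grasp; the last joint's range is limited). The gripper opens to 85 mm and grips with 20 to 120 N. Pads are 22 mm wide; open, the fingers measure 114 mm over their backs; the gripper's body (76 mm by 85 mm) begins 54 mm behind the grasp point. The pads swing forward as they close: fully open they stand 13 mm farther back than shut.
Start: joints at [-1.246, 0.326, -0.193, 1.052, 0, 1.437], TCP at [243.594, -493.133, 231.281] pointing down, gripper open.
Joint ranges: [-2.65, 2.65], [-0.97, 1.79], [-1.3, 1.35], [-1.93, 2.1], [-1.47, 1.37], [-3.14, 3.14]. Speed limits (rad/s): [2.57, 2.57, 3.14, 3.14, 3.14, 3.14].

### API

Orientations are given as [roll, pitch, yaw] about the fixed x, y, z axes, in that order (R = Rz(yaw) Ry(pitch) Rx(roll)).
In Python, from bench import bot, solve_ik, imaging gives the robot as it stands. Calls block until the motion is done:
- bot.move_ptp(position, orientation): joint-space move of the TCP to a pose.
- bot.movel(position, rot=None, max_speed=150, threshold=None): straight line of the TCP; rot=None keeps the orientation; max_speed is the mean speed in mm/s. With threshold (N) it stops when the force on the tool has changed by that much, and returns True; else False.
- bot.move_j(angles): joint-space move.
- bot.grip(opening, effort=None): opening from 0.0 (shut) to 1.0 (fully open); effort is the grip in N (None keeps the last); returns when the fingers have stopped.
- bot.dwell(seconds).
- solve_ik(position, orientation): joint angles nearest the present ones, or None.
- bot.get_state(): the state.
- imaging.capture(name): name is "scene" or "side" or "wrist"; returns the picture (420x560x3 uint8, blue, green, red); there is no depth.
- imaging.camera_model(name): a dict with "K" (3x3 intrinsics, pixels), "k1" (the pictures are not rectified: a ray, as slopes to the right and down, at radius r is drawn at 1 + k1 r^2 times it, then the intrinsics apply), "position" and "rotation" of the camera in the world. Camera axes: x right, y up, looking along -z (the intrinsics and any distortion apply to the point x, -y, -z); pixel columns grow to the right and rows downward; lengths in mm; the calibration is good to about 2 mm. A picture is of the moment at which its call begins: read the wrist's pose just before it. camera_model takes no time and is no camera call; for the wrist camera it gives the pose at the moment of the call.
A pose or a line that the arm cannot do raises bot.IKError and nothing moves.
- bot.sign_off(): hands the job in, once; it reports no verdict.
The state is a dict: "t": time; "qpos": joint angles; "joint_velocities": joint speeds; "effort": joint torques, N m; "tcp_pos": TCP position; "orientation": TCP orientation; "contact_force": force on the tool from outside, world axes, zero at the start; "wrist_torque": the same for the moment, N m; "opening": opening from 0.0 (shut) to 1.0 (fully open).
Only numpy, scipy, OpenCV 4.12 (cv2) and the standard library are available. Lean on these libraries where they do the work, as an engineer would, in place of code of your own. Each camera call takes 0.05 s, during which the arm holds its last target. There are 200 camera calls.

### The job

Take the lid off the pot and set it down gently in the middle of whichever terracotta tile is free, the one without the olive dish. The lid is hot: carry it by its loop only with the lid lifter, keep it level, do not let the gripper touch it, and leave the other things alone. Then unhook the lifter and stand it upright on the cart top again, about where you found it.

Things in the scene. Friction and masses are not known exactly. Their poses are not given: they have to be found in the camera images.
- lifter: Lid lifter, loose, 0.3 kg: steel hook with dark wooden handle, standing upright on the cart top. Origin: centre of its foot's underside; z up, x the way the hook points. A 12 mm round shank rises from the foot's back end (x = -28 mm) to height 55 mm, then slants forward to x = 2, height 98 mm, where the handle starts, leaning 35 degrees back (its top towards -x).
- lifter_seat (a point): Middle of the top face of the lifter's foot, 6 mm above the lifter's origin, same axes; the loop's bar sits here to be lifted. The foot is a flat plate 68 mm along x, 36 mm along y, 6 mm thick, with an upturned lip at its front end (x = 29 to 34 mm, its top 14 mm above this point).
- lifter_grip (a point): Centre of the wooden handle, a bar 80 long, 34 wide (along y), 16 mm thick; at x = -21, z = 131 mm from the lifter's origin, same axes. Its length leans 35 degrees from z towards -x. Grip the two broad faces, 16 mm apart: one looks forward and 35 degrees up, the other back and down, so the gripper leans back 35 degrees too.
- lid: Loose dark cast lid, 0.45 kg, 178 mm across, lying on the pot. Origin: centre of its underside (a step 6 mm deep and 144 mm wide that sits inside the pot's rim); z up. Its flat top is 14 mm above the origin and carries a steel loop. Its +x side starts facing away from the robot, give or take 45 degrees.
- lid_loop (a point): Centre of the top bar of the lid's upright loop, 65 mm above the lid's origin, same axes. The bar runs along y, is 10 mm thick and straight between two legs at y = +-43 mm; the space under it is 46 mm high and 76 mm wide and can be hooked along +x or -x.
- pot: Round dark pot, fixed, 180 mm across, rim 75 mm above the cart top, two short ear handles. Origin: centre of its underside. The lid's origin lies 69 mm above it at the start, with about 12 mm of sideways play.
- tile_left: Terracotta tile, fixed, 200 x 200 x 12 mm, on the robot's left (+y). Origin: centre of its underside. One tile holds the dish, the other is free; which one varies.
- tile_right: The other terracotta tile, fixed, 200 x 200 x 12 mm, on the robot's right of the pot. Origin: centre of its underside.
- dish: Empty white ceramic olive dish, 124 mm across, 45 mm high, standing near the middle of one of the tiles. Origin: centre of its underside. Not to be moved.
- jar: Closed glass jar with steel cap, 76 mm across, 120 mm high, beyond the pot. Origin: centre of its underside. Bystander.
- skewers: Square stainless skewer holder, 70 x 70 x 110 mm, with skewers up to 180 mm high, at the far left. Origin: centre of its underside. Bystander.
- spatula_grip (a point): Handle of the grey silicone spatula with black handle, 240 mm long, lying flat near the robot. Bystander.
Not all that is in view belongs to the job. What is shaped like the lifter but purple or turquoise is not meant.

How it is judged (in metres and radians):
On the way, in this order (a step that is already met when the one before it is completed fails the run):
1. the lifter is picked up (height (world z) of lifter above 0.04 m), for 0.1 s.
2. the lid hangs level on the lifter, clear of the pot (height (world z) of lid above 0.09 m and contact force between lifter and lid above 1 N and angle between lid's own z axis and vertical below 0.3 rad), for 0.2 s.
3. the lid rests in the middle of the free tile (((horizontal distance between lid and tile_left below 0.036 m and horizontal distance between dish and tile_right below 0.06 m) or (horizontal distance between lid and tile_right below 0.036 m and horizontal distance between dish and tile_left below 0.06 m)) and height (world z) of lid below 0.018 m and angle between lid's own z axis and vertical below 0.08 rad and linear speed of lid below 0.03 m/s), for 0.2 s.
4. the lifter is unhooked and stands upright about where it was (all of step 3 and contact force between lifter and lid below 0.05 N and distance of lifter_grip from where it was at the start of the episode below 0.08 m and height (world z) of lifter below 0.006 m and angle between lifter's own z axis and vertical below 0.1 rad), for 0.2 s.
At the end, for the whole second after the job is handed in: The lid lies flat and still on the tile without the dish, centred within 36 mm; the lifter stands upright and still on the cart top, off the lid, its handle within 80 mm of its start; dish (20 mm), jar, skewer holder (25 mm) and spatula (30 mm) have not moved (all of step 4 and linear speed of lifter below 0.03 m/s and distance of dish from where it was at the start of the episode below 0.02 m and distance of each of jar, skewers from where it was at the start of the episode below 0.025 m and distance of spatula_grip from where it was at the start of the episode below 0.03 m); the robot touches nothing.
It fails at once if the fingers or the arm touch the hot lid (contact force between any of the fingers, the arm and lid above 0.5 N).
It fails at once if the lid is tipped more than about 26 degrees (angle between lid's own z axis and vertical above 0.45 rad).
It fails at once if the lid is dropped or slammed (faster than 0.45 m/s close above the tile) (height (world z) of lid below 0.04 m and linear speed of lid above 0.45 m/s).
It fails at once if a bystander is shoved or the dish is touched hard (distance of dish from where it was at the start of the episode above 0.02 m or distance of any of jar, skewers from where it was at the start of the episode above 0.025 m or distance of spatula_grip from where it was at the start of the episode above 0.03 m or angle between any of jar, skewers's own z axis and vertical above 0.3 rad).
It also fails if it takes over 69 s, if anything falls off the work surface, if the arm or the gripper's body presses on something with over 40 N, if the wrist force passes 120 N, or if a joint passes its speed limit or range.

## Working session

There is one attempt and no reset: what is moved stays moved. The work goes in short steps, each a Python script; the robot and the scene stay as the last script left them, time stands still between calls to the robot, and variables do not carry over. Pictures are saved under pics/ and viewed, about 8 in all and at most 12, crops included, and the job is handed in when it is done.

```bash
ls; mkdir -p pics; python3 - <<'E'
from bench import bot, imaging
import cv2,numpy as np
for n in ("scene","side","wrist"):
    m=imaging.camera_model(n); print(n,{k:np.round(v,3).tolist() for k,v in m.items()})
    im=imaging.capture(n); cv2.imwrite(f"pics/{n}0.png",im)
a=cv2.imread("pics/scene0.png");b=cv2.imread("pics/side0.png")
cv2.imwrite("pics/a.png",cv2.resize(a,(800,600),interpolation=cv2.INTER_CUBIC));cv2.imwrite("pics/b.png",cv2.resize(b,(800,600),interpolation=cv2.INTER_CUBIC))
print(bot.get_state())
E
```

```text
pics
scene {'K': [[513.975, 0.0, 282.531], [0.0, 513.975, 207.831], [0.0, 0.0, 1.0]], 'k1': -0.123, 'position': [1321.357, -415.462, 1062.127], 'rotation': [0.745, 0.018, 1.069]}
side {'K': [[426.765, 0.0, 280.405], [0.0, 426.765, 207.947], [0.0, 0.0, 1.0]], 'k1': -0.064, 'position': [293.746, 625.81, 978.284], 'rotation': [0.677, 0.003, -2.757]}
wrist {'K': [[353.953, 0.0, 283.41], [0.0, 353.953, 213.306], [0.0, 0.0, 1.0]], 'k1': -0.069, 'position': [315.26, -456.717, 372.237], 'rotation': [-0.318, 0.002, -1.113]}
{'t': 0.15, 'qpos': array([-1.24617841e+00,  3.26766822e-01, -1.93365256e-01,  1.05200133e+00,
        2.37753594e-06,  1.43662652e+00]), 'joint_velocities': array([-0.00130212, -0.00157808,  0.00257989,  0.00130498, -0.0009816 ,
       -0.00135843]), 'effort': array([ 7.88639409e-04, -4.43705785e+01,  2.62663847e+01,  1.04542720e-02,
       -1.43164257e-04, -2.25422923e-05]), 'tcp_pos': array([ 243.45541471, -492.68318205,  230.68122235]), 'orientation': array([-3.14026791e+00, -1.81214453e-04,  4.58787602e-01]), 'contact_force': array([0.24757925, 0.92863957, 0.36567944]), 'wrist_torque': array([ 0.01418085,  0.03758176, -0.05836194]), 'opening': 1.0008362530989887}
```

View pics/a.png

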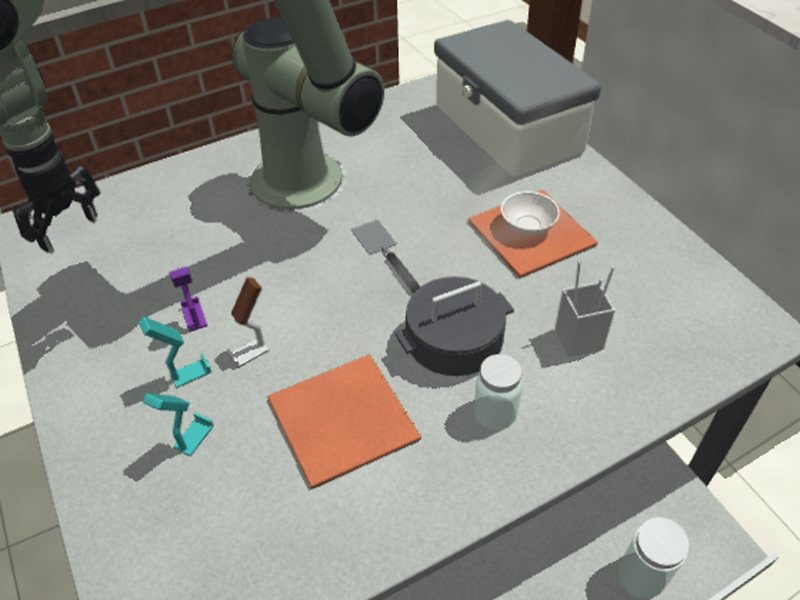

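View pics/b.png

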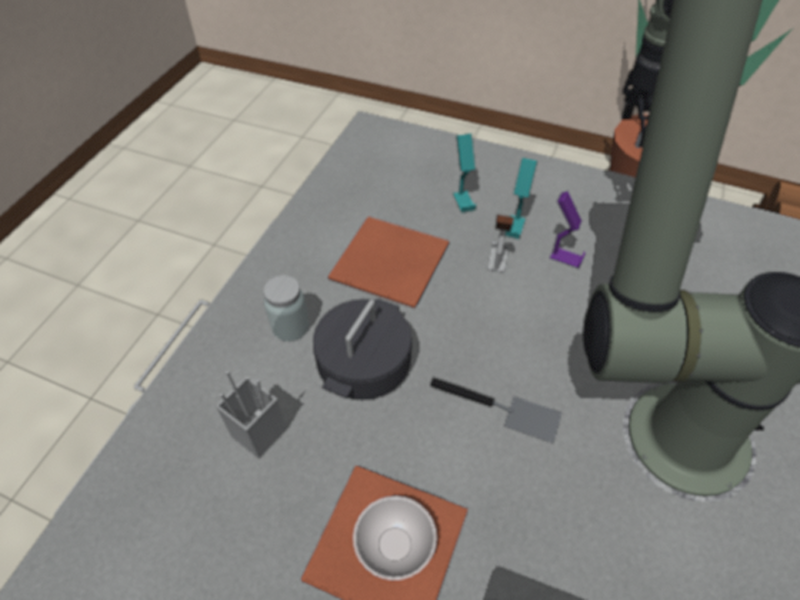

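The free tile is the right one, at scene (345,420) in the 800-wide view. The dish stands on the tile at (530,230). Lifter-like things in the scene view are purple (188,300), turquoise (175,350), turquoise (180,420), and steel with a brown handle (248,320). The last matches the description. Next I'll compute positions and view one close crop.

```bash
cat > h.py <<'E'
import numpy as np, cv2
from scipy.spatial.transform import Rotation as Ro
from bench import bot, solve_ik, imaging
def rot(r): return Ro.from_euler('xyz',r).as_matrix()
def ray(m,uv):
    K=m["K"]; d=np.array([(uv[0]-K[0][2])/K[0][0],(uv[1]-K[1][2])/K[1][1]]); s=d.copy()
    for _ in range(20): s=d/(1+m["k1"]*(s@s))
    v=rot(m["rotation"])@np.array([s[0],-s[1],-1]); return np.array(m["position"]),v/np.linalg.norm(v)
def onz(m,uv,z):
    p,v=ray(m,uv); return p+v*(z-p[2])/v[2]
def tri(m1,u1,m2,u2):
    p,v=ray(m1,u1);q,w=ray(m2,u2)
    s=np.linalg.lstsq(np.c_[v,-w],q-p,rcond=None)[0]; a,b=p+s[0]*v,q+s[1]*w
    return (a+b)/2,np.linalg.norm(a-b)
def proj(m,P):
    c=rot(m["rotation"]).T@(np.array(P,float)-m["position"]); s=np.array([c[0],-c[1]])/-c[2]
    s=s*(1+m["k1"]*(s@s)); return np.array(m["K"])[:2,:2]@s+np.array(m["K"])[:2,2]
def blobs(mask,n=4,amin=30):
    cs=cv2.findContours(mask.astype(np.uint8),cv2.RETR_EXTERNAL,cv2.CHAIN_APPROX_NONE)[0]
    return sorted([c for c in cs if cv2.contourArea(c)>=amin],key=cv2.contourArea)[::-1][:n]
E
python3 - <<'E'
from h import *
M={}
for n in ("scene","side","wrist"):
    im=cv2.imread(f"pics/{n}0.png"); m=imaging.camera_model(n); M[n]=m
    h=cv2.cvtColor(im,cv2.COLOR_BGR2HSV)
    H,S,V=h[...,0],h[...,1],h[...,2]
    if n!="wrist":
      for c in blobs((H<14)&(S>120)&(V>120),3,800):
        r=cv2.boxPoints(cv2.minAreaRect(c)); ap=cv2.approxPolyDP(cv2.convexHull(c),8,True)[:,0]
        P=np.array([onz(m,p,12) for p in ap.astype(float)]); print(n,"tile",ap.mean(0),P[:,:2].round().tolist(),P.mean(0).round())
    for c in blobs((H<14)&(S>70)&(V<120)&(V>25),8,40):
        mm=cv2.moments(c); print(n,"brown",cv2.contourArea(c),round(mm['m10']/mm['m00'],1),round(mm['m01']/mm['m00'],1),onz(m,(mm['m10']/mm['m00'],mm['m01']/mm['m00']),131).round())
s=cv2.imread("pics/scene0.png");d=cv2.imread("pics/side0.png");w=cv2.imread("pics/wrist0.png")
f=lambda i,x,y,a,b:cv2.resize(i[y:y+b,x:x+a],(400,300),interpolation=cv2.INTER_CUBIC)
A=np.vstack([np.hstack([f(s,140,185,80,60*1+10),f(d,320,135,80,60)]),np.hstack([f(s,270,185,100,75),f(d,210,190,100,75)])])
cv2.imwrite("pics/c.png",A); 
E
```

```text
scene tile [239.25 292.75] [[560.0, -90.0], [753.0, -98.0], [745.0, -292.0], [552.0, -285.0]] [ 653. -191.   12.]
scene tile [382.  171.5] [[524.0, 459.0], [526.0, 267.0], [431.0, 269.0], [440.0, 456.0]] [480. 363.  12.]
scene brown 1124.0 389.0 16.5 [-117.  822.  131.]
scene brown 806.5 81.2 57.4 [-438. -292.  131.]
scene brown 785.0 104.4 31.7 [-581. -170.  131.]
scene brown 776.0 70.7 23.1 [-736. -270.  131.]
scene brown 741.5 136.3 41.1 [-438.  -85.  131.]
scene brown 693.5 51.8 47.1 [-581. -374.  131.]
scene brown 693.0 60.4 82.1 [-316. -392.  131.]
scene brown 684.0 113.7 65.5 [-316. -204.  131.]
side tile [266.  385.4] [[521.0, 272.0], [330.0, 271.0], [328.0, 416.0], [453.0, 467.0], [520.0, 466.0]] [430. 378.  12.]
side tile [272.5  182.25] [[744.0, -278.0], [554.0, -276.0], [555.0, -87.0], [745.0, -88.0]] [ 650. -182.   12.]
side brown 4889.0 215.6 84.0 [ 953. -419.  131.]
side brown 711.0 529.3 129.6 [ -42. -576.  131.]
side brown 62.0 352.3 155.0 [ 434. -260.  131.]
side brown 57.0 299.2 358.3 [372. 338. 131.]
wrist brown 5362.0 512.1 293.1 [ 265. -687.  131.]
wrist brown 228.0 392.3 366.7 [ 161. -637.  131.]
wrist brown 62.0 371.2 352.8 [ 166. -612.  131.]
```

View pics/c.png

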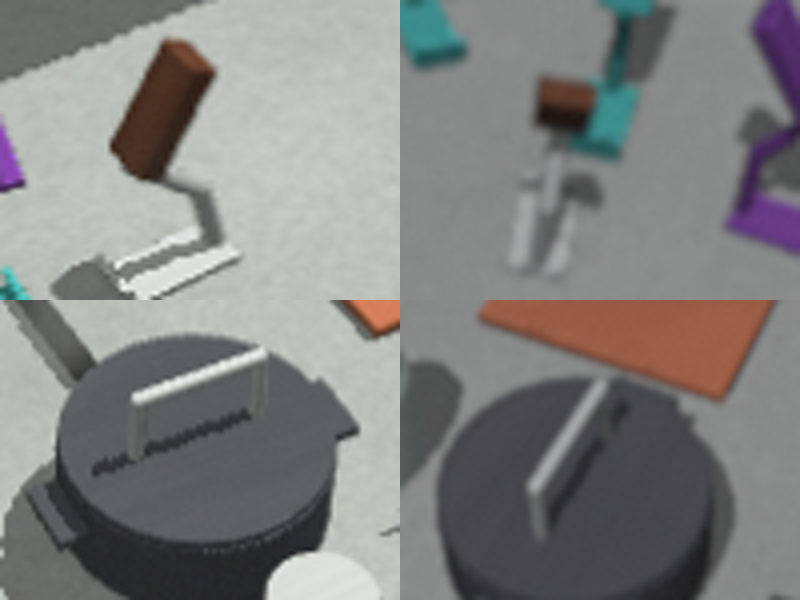

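View pics/wrist0.png

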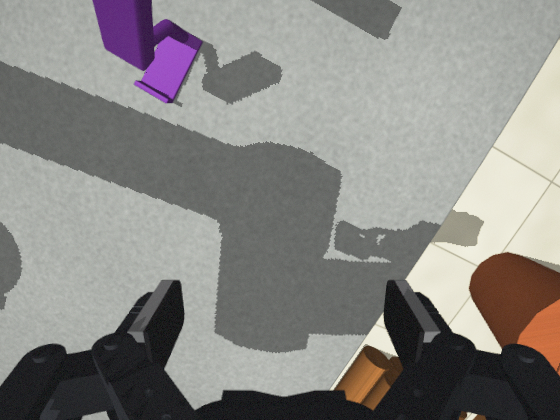

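```bash
python3 - <<'E'
from h import *
S,D=imaging.camera_model("scene"),imaging.camera_model("side")
s=lambda x,y:np.array([270+x/4,185+y/4]); d=lambda x,y:np.array([210+x/4,190+y/4])
for a,b in [(s(135,98),d(133,188)),(s(263,52),d(204,83)),(s(135,98),d(204,83)),(s(263,52),d(133,188))]:
    print("loop",tri(S,a,D,b),onz(S,a,134).round(),onz(D,b,134).round())
im=cv2.imread("pics/scene0.png");h=cv2.cvtColor(im,cv2.COLOR_BGR2HSV)
mk=(h[...,0]<14)&(h[...,1]>70)&(h[...,2]<150); mk[:, :150]=0; mk[:180]=0;mk[260:]=0;mk[:,200:]=0
c=blobs(mk,1)[0]; (cx,cy),wh,an=cv2.minAreaRect(c); print(cx,cy,wh,an)
print("handle",tri(S,(cx,cy),D,(352.6,155.2)),onz(S,(cx,cy),131))
im=cv2.imread("pics/side0.png")
for uv in [(140+210/5,185+240/4.286),(140+240/5,185+255/4.286),(140+190/5,185+230/4.286)]: print("footback scene",onz(S,uv,6).round())
for uv in [(320+115/5,135+265/5),(320+160/5,135+270/5),(320+150/5,135+200/5)]: print("side foot",onz(D,uv,6).round())
print("dish",onz(D,(395*.7,540*.7),20), "jar",onz(S,(498*.7,415*.7),30),onz(D,(283*.7,290*.7),120),"skew",onz(S,(585*.7,345*.7),20), "spat",onz(S,(418*.7,288*.7),10),onz(D,(433*.7,382*.7),10))
for n,uv in dict(t1=(205,372),t2=(200,440),p=(195,325)).items(): print(n,onz(S,np.array(uv)*.7,0).round())
# overhead look feasibility
for p,r in [((440,-270,420),(3.1416,0,-.5)),((440,-270,420),(3.1416,0,.5)),((440,-270,420),(3.1416,0,1.5))]: print(solve_ik(p,r))
E
```

```text
loop (array([592.63730064,  62.44687481,  96.67171971]), np.float64(69.13233502755334)) [594.  23. 134.] [600. 114. 134.]
loop (array([600.28891379,  74.73623551, 170.75538507]), np.float64(62.3615867178755)) [599. 112. 134.] [593.  24. 134.]
loop (array([592.92987643,  23.43674711, 133.35865056]), np.float64(0.18204414967332735)) [594.  23. 134.] [593.  24. 134.]
loop (array([599.70055867, 112.94572438, 133.52053338]), np.float64(1.3834541523334858)) [599. 112. 134.] [600. 114. 134.]
171.87049865722656 210.224609375 (11.967304229736328, 32.00824737548828) 23.629377365112305
handle (array([ 432.83111169, -260.03515342,  131.34762473]), np.float64(1.8389399858331137)) [ 431.47151177 -260.43777335  131.        ]
footback scene [ 431. -255.    6.]
footback scene [ 450. -245.    6.]
footback scene [ 418. -262.    6.]
side foot [ 442. -241.    6.]
side foot [ 415. -248.    6.]
side foot [ 437. -302.    6.]
dish [413.30698285 360.53096656  20.        ] jar [790.89092922  33.17994772  30.        ] [760.66562227  51.45423489 120.        ] skew [738.34556997 259.54398342  20.        ] spat [454.71359099  69.761989    10.        ] [458.11794553  68.06348031  10.        ]
t1 [ 437. -367.    0.]
t2 [ 572. -422.    0.]
p [ 318. -348.    0.]
[-6.93448039e-01  2.12365810e-01  1.28868112e-01  1.48730004e+00
  7.20937913e-06  2.94814461e+00]
[-6.93445363e-01  2.12370849e-01  1.28874507e-01  1.48730681e+00
  2.70685172e-06  1.94814729e+00]
[-6.93441209e-01  2.12370731e-01  1.28874358e-01  1.48730592e+00
 -4.28432166e-06  9.48151444e-01]
```

Checks:
- The loop bar triangulates to z=133.5 against 134 expected, length 90 mm, centre (596.5,68), lid yaw about -0.075.
- The handle is at (432,-260,131), which matches its expected height, and the hook points roughly towards -y.

I'll take a closer wrist look from above to get the lifter's yaw and see its neighbours.

```bash
python3 - <<'E'
from h import *
bot.move_ptp((375,-275,340),(np.pi,0,0))
m=imaging.camera_model("wrist"); im=imaging.capture("wrist"); np.save("mw.npy",m,allow_pickle=True)
cv2.imwrite("pics/w1.png",im); print(m["position"],m["rotation"],bot.get_state()["t"])
E
```

```text
[ 454.9640237  -274.93580437  481.19420174] [-3.19215315e-01 -3.38808929e-06 -1.57145761e+00] 1.275
```

View pics/w1.png

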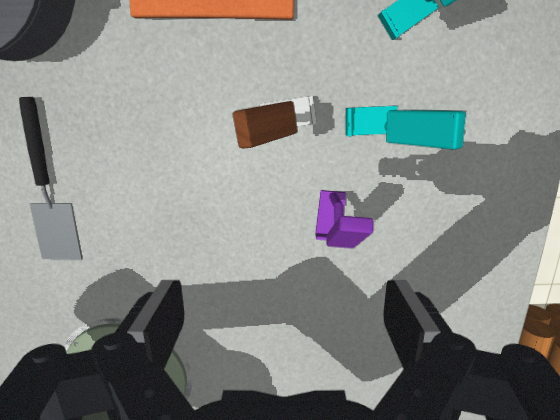

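```bash
python3 - <<'E'
import cv2
im=cv2.imread("pics/w1.png")[85:160,225:345]
cv2.imwrite("pics/w1c.png",cv2.resize(im,None,fx=6.6,fy=6.6,interpolation=cv2.INTER_CUBIC))
E
```

```text
(no output)
```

View pics/w1c.png

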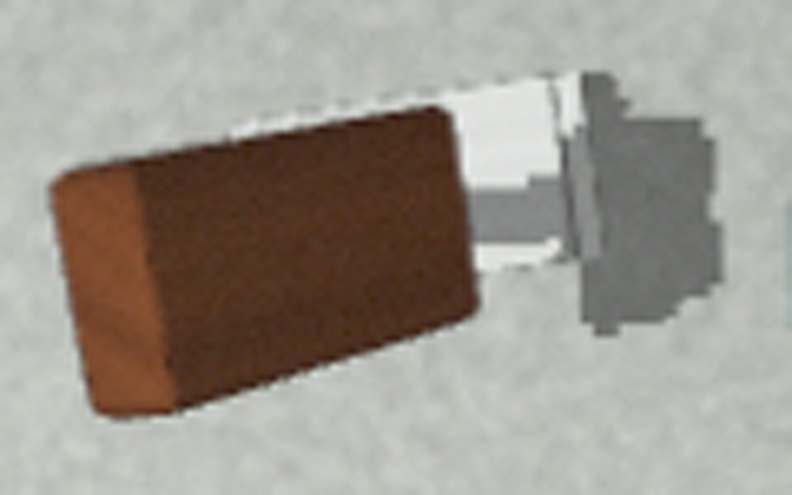

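The crop shows the handle's top-front edge at crop (137,160)-(172,412), its bottom-front edge at (448,105)-(478,318), and the lip at (580,72)-(603,258). I'll fit the lifter pose from these points on their known heights.

```bash
cat >> h.py <<'E'
A35=np.deg2rad(35)
def tool(lpos,yaw,flip=1,back=19.):
    """TCP pose for holding the lifter whose origin is at lpos; back = TCP beyond the grip point along the handle"""
    R=Ro.from_euler('z',yaw).as_matrix()
    z=R@[np.sin(A35),0,-np.cos(A35)]; y=flip*(R@[np.cos(A35),0,np.sin(A35)]); x=np.cross(y,z)
    p=np.array(lpos)+R@[-21,0,131]+back*z
    return p,Ro.from_matrix(np.c_[x,y,z]).as_euler('xyz')
E
python3 - <<'E'
from h import *
m=np.load("mw.npy",allow_pickle=True).item()
L=[((137,160),-37.4,168.4,-1),((172,412),-37.4,168.4,1),((448,105),8.6,102.8,-1),((478,318),8.6,102.8,1),((52,180),-50.5,159.2,-1),((95,412),-50.5,159.2,1),((580,72),34,20,-1.06),((603,258),34,20,1.06)]
P=[];Q=[]
for uv,x,z,s in L:
    w=onz(m,np.array(uv)/6.6+[225,85],z); P.append(w[:2]);Q.append((x,s*17))
P=np.array(P);Q=np.array(Q); 
for k in (1,-1):
    q=Q*[1,k]; a=P-P.mean(0);b=q-q.mean(0)
    th=np.arctan2((b[:,0]*a[:,1]-b[:,1]*a[:,0]).sum(),(a*b).sum()); R=np.array([[np.cos(th),-np.sin(th)],[np.sin(th),np.cos(th)]])
    t=P.mean(0)-R@q.mean(0); print(k,th,t,"grip",t+R@[-21,0],np.linalg.norm(P-q@R.T-t,axis=1).round(1))
    if np.linalg.norm(P-q@R.T-t,axis=1).max()<12: T,TH=t,th
for f in (1,-1):
  for nm,o,y in [("pick",(*T,0),TH),("pre",(*T,0),TH),("hook",(596,68,92),-.075),("hookback",(510,74,98),-.075),("lift",(596,68,200),-.075)]+[("tile",(652,-186,z),y) for z in (40,200) for y in (-.075,-.3,-.6)]+[("tileback",(565,-165,40),y) for y in (-.075,-.3)]:
    p,r=tool(o,y,f,19 if nm!="pre" else -71); q=solve_ik(p,r); print(f,nm,o[2],y,p.round(), None if q is None else np.round(q,2))
# neighbours' handles
for uv in [(345,120),(465,130),(388,110),(320,190),(370,230)]: print(uv,[onz(m,uv,z).round().tolist() for z in (6,110,165)])
E
```

```text
1 -1.418581268447342 [ 434.21869672 -280.88169339] grip [ 431.03450978 -260.12450298] [33.6 33.1 33.4 33.9 32.7 32.7 35.4 35.5]
-1 -1.4231053346652631 [ 434.16803667 -280.88934747] grip [ 431.0777889  -260.11796406] [1.4 0.8 2.4 2.3 2.3 2.2 0.5 0.8]
1 pick 0 -1.4231053346652631 [ 433. -271.  115.] [-0.41  0.26 -0.85  0.11 -0.51  2.49]
1 pre 0 -1.4231053346652631 [ 425. -220.  189.] [-0.3   0.11 -0.78  0.39 -0.54  2.61]
1 hook 92 -0.075 [586.  69. 207.] [ 0.02  0.08 -0.8   0.08 -0.05  1.65]
1 hookback 98 -0.075 [500.  75. 213.] [ 0.04 -0.1  -0.96  0.11 -0.07  1.67]
1 lift 200 -0.075 [586.  69. 315.] [ 0.02 -0.05 -0.62  0.39 -0.05  1.65]
1 tile 40 -0.075 [ 642. -185.  155.] [-0.5   0.29 -0.68  0.03  0.24  1.22]
1 tile 40 -0.3 [ 642. -183.  155.] [-0.42  0.29 -0.71 -0.03  0.07  1.47]
1 tile 40 -0.6 [ 644. -180.  155.] [-0.31  0.31 -0.67  0.   -0.17  1.81]
1 tile 200 -0.075 [ 642. -185.  315.] [-0.5   0.11 -0.45  0.45  0.24  1.22]
1 tile 200 -0.3 [ 642. -183.  315.] [-0.42  0.09 -0.47  0.4   0.07  1.47]
1 tile 200 -0.6 [ 644. -180.  315.] [-0.31  0.12 -0.44  0.42 -0.17  1.81]
1 tileback 
[... 862 characters left out ...]
[ 642. -183.  315.] [-0.42  0.09 -0.47  0.4   0.07 -1.67]
-1 tile 200 -0.6 [ 644. -180.  315.] [-0.31  0.12 -0.44  0.42 -0.17 -1.33]
-1 tileback 40 -0.075 [ 555. -164.  155.] [-0.56  0.15 -0.88 -0.02  0.27 -1.98]
-1 tileback 40 -0.3 [ 555. -162.  155.] [-0.46  0.14 -0.91 -0.08  0.09 -1.7 ]
(345, 120) [[426.0, -356.0, 6.0], [433.0, -338.0, 110.0], [436.0, -329.0, 165.0]]
(465, 130) [[415.0, -518.0, 6.0], [424.0, -465.0, 110.0], [429.0, -437.0, 165.0]]
(388, 110) [[440.0, -411.0, 6.0], [443.0, -381.0, 110.0], [445.0, -366.0, 165.0]]
(320, 190) [[332.0, -326.0, 6.0], [359.0, -314.0, 110.0], [373.0, -309.0, 165.0]]
(370, 230) [[272.0, -400.0, 6.0], [312.0, -372.0, 110.0], [334.0, -358.0, 165.0]]
```

```bash
python3 - <<'E'
from h import *
T=(434.2,-280.9);Y=-1.423
bot.grip(0.6,80)
p,r=tool((*T,0),Y,1,-80); bot.move_ptp(p,r)
p,r=tool((*T,0),Y,1,19); print(bot.movel(p,None,100,threshold=12))
s=bot.get_state();print(s["tcp_pos"],p,s["contact_force"])
bot.grip(0.0,80); s=bot.get_state();print(s["opening"],s["contact_force"],s["wrist_torque"],s["t"])
p,r=tool((*T,70),Y,1,19); bot.movel(p,None,80); s=bot.get_state();print(s["opening"],s["contact_force"],s["tcp_pos"],p,s["t"])
a=imaging.capture("scene");b=imaging.capture("side");w=imaging.capture("wrist")
A=np.hstack([cv2.resize(a[150:290,110:250],(400,400)),cv2.resize(w,(400,300))[:300].copy() if 0 else cv2.copyMakeBorder(cv2.resize(w,(400,300)),0,100,0,0,cv2.BORDER_CONSTANT)])
cv2.imwrite("pics/d.png",A)
E
```

```text
False
[ 432.96057857 -271.0988135   115.915934  ] [ 432.71238414 -270.90808492  115.43611116] [-0.50884953  1.0911284   0.6978276 ]
0.17781772210711055 [-1.03460767  2.73782948  4.77133477] [ 5.77980458e-01  2.41984707e-01 -6.67674778e-05] 4.0833
0.17462999151662473 [-0.66819335 -0.29175372 -3.25781041] [ 432.21929674 -270.65638098  184.74691283] [ 432.71238414 -270.90808492  185.43611116] 5.1083
```

View pics/d.png

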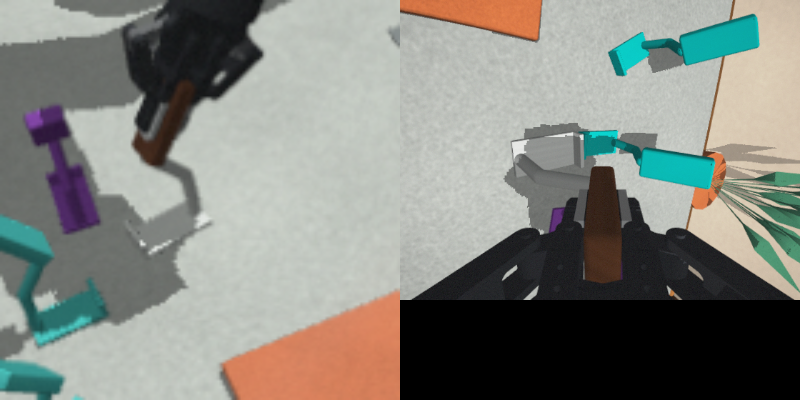

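Lifter is held upright: opening is 15 mm against the 16 mm handle, and force is -3.3 N against 0.3 kg. Now hooking the loop.

```bash
python3 - <<'E'
from h import *
Y=-.075; c=np.array([596.5,68.2]); f=np.array([np.cos(Y),np.sin(Y)])
def L(d,z,v=None,thr=None):
    p,r=tool((*(c+d*f),z),Y)
    return bot.move_ptp(p,r) if v is None else bot.movel(p,r,v,threshold=thr)
def st(n):
    s=bot.get_state();print(n,s["contact_force"].round(2),s["wrist_torque"].round(2),s["tcp_pos"].round(1),round(s["t"],2))
p,r=tool((434.2,-280.9,180),-1.423);bot.movel(p,None,150)
L(-110,180);L(-100,97,100);st("pre")
h=L(0,97,60,8);st("in");print(h)
a=imaging.capture("scene");b=imaging.capture("side")
cv2.imwrite("pics/e.png",np.hstack([cv2.resize(a[130:270,240:380],(400,400)),cv2.resize(b[130:270,190:330],(400,400))]))
E
```

```text
pre [-0.37  0.66 -3.27] [0.11 0.82 0.1 ] [487.2  76.3 213. ] 8.41
in [-0.03  0.64 -2.57] [0.04 0.84 0.03] [586.1  69.  212.4] 10.22
False
```

View pics/e.png

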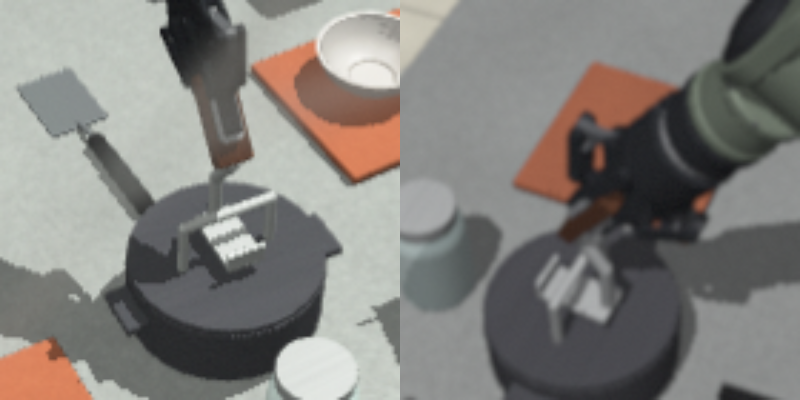

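```bash
python3 - <<'E'
from h import *
Y=-.075; c=np.array([596.5,68.2])
def L(x,y,z,yaw,v): p,r=tool((x,y,z),yaw); bot.movel(p,r,v)
def st(n):
    s=bot.get_state();print(n,s["contact_force"].round(2),s["wrist_torque"].round(2),s["tcp_pos"].round(1),s["orientation"].round(3),round(s["opening"],3),round(s["t"],2))
L(*c,118,Y,40);st("near");L(*c,130,Y,15);st("lift");L(*c,205,Y,50);bot.dwell(.4);st("up")
L(652,-186,205,-.3,80);bot.dwell(.5);st("over")
a=imaging.capture("scene");b=imaging.capture("side");cv2.imwrite("pics/fs.png",a);cv2.imwrite("pics/fd.png",b)
cv2.imwrite("pics/f.png",np.hstack([cv2.resize(a[160:360,150:350],(400,400),interpolation=cv2.INTER_CUBIC),cv2.resize(b[60:260,180:380],(400,400),interpolation=cv2.INTER_CUBIC)]))
E
```

```text
near [-0.23 -0.04 -2.56] [0.06 0.88 0.01] [586.4  69.  233.5] [ 2.531 -0.     1.496] 0.178 11.0
lift [ 0.74  1.61 -7.07] [ 0.11  1.55 -0.01] [586.2  68.9 245.1] [2.531 0.    1.496] 0.174 11.95
up [ 0.66 -0.02 -7.79] [ 0.12  1.61 -0.04] [586.4  68.9 320.4] [ 2.531 -0.     1.496] 0.179 14.0
over [-1.   -0.05 -8.29] [ 0.46  1.5  -0.08] [ 642.3 -183.   320.4] [2.531 0.    1.271] 0.176 17.88
```

View pics/f.png

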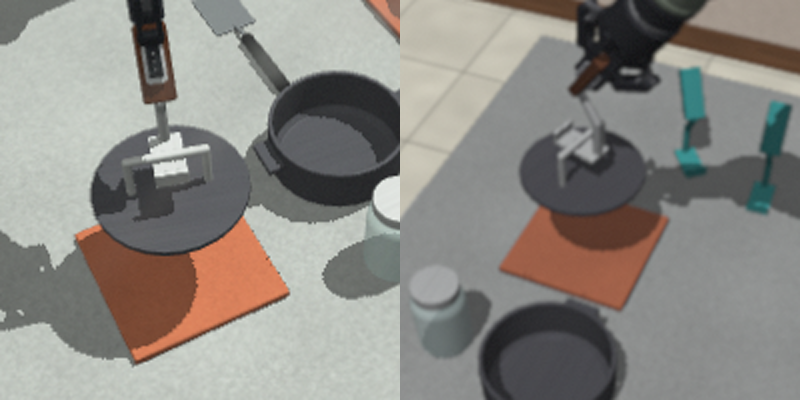

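The lid hangs level on the lifter over the free tile. Bar ends in the left crop are (125,163) and (212,150). I'll check the bar's centre at its known height (216), then lower.

```bash
python3 - <<'E'
from h import *
S,D=imaging.camera_model("scene"),imaging.camera_model("side")
a=onz(S,(150+125/2,160+163/2),216);b=onz(S,(150+212/2,160+150/2),216)
c=(a+b)/2; print(a.round(),b.round(),c.round(1),np.linalg.norm(a-b))
off=c[:2]-[652,-186]; print("off",off)
if np.linalg.norm(off)>25: raise SystemExit("check")
t=np.array([652,-186])-off
def L(z,v,thr=None): p,r=tool((*t,z),-.3); return bot.movel(p,r,v,threshold=thr)
def st(n):
    s=bot.get_state();print(n,s["contact_force"].round(2),s["wrist_torque"].round(2),s["tcp_pos"].round(1),round(s["t"],2))
L(205,60);L(85,70);bot.dwell(.3);st("above");print(L(60,20,None));st("low")
np.save("t.npy",t)
s=imaging.capture("scene");d=imaging.capture("side");cv2.imwrite("pics/gs.png",s);cv2.imwrite("pics/gd.png",d)
cv2.imwrite("pics/g.png",np.hstack([cv2.resize(s[190:350,170:330],(400,400),interpolation=cv2.INTER_CUBIC),cv2.resize(d[110:250,210:350],(400,400),interpolation=cv2.INTER_CUBIC)]))
E
```

```text
[ 641. -230.  216.] [ 671. -142.  216.] [ 656.3 -185.9  216. ] 93.51653161020047
off [4.29626908 0.08406162]
above [ 0.24  0.92 -8.02] [ 0.47  1.54 -0.02] [ 638.1 -183.1  200.6] 20.39
False
low [ 0.25 -0.23 -2.76] [ 0.22  0.81 -0.01] [ 638.3 -183.2  175.8] 21.79
```

View pics/g.png

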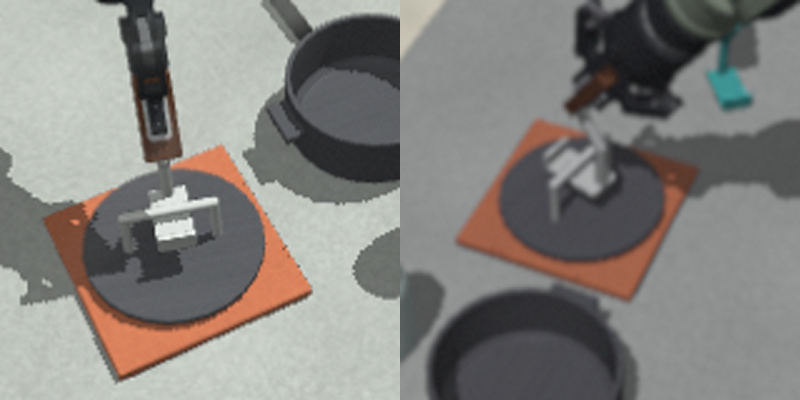

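The lid sits flat and centred on the tile, with its load off the wrist. I'll unhook, then put the lifter back.

```bash
python3 - <<'E'
from h import *
t=np.load("t.npy"); f=np.array([np.cos(-.3),np.sin(-.3)]); T=(434.2,-280.9);Y=-1.423
def st(n):
    s=bot.get_state();print(n,s["contact_force"].round(2),s["wrist_torque"].round(2),s["tcp_pos"].round(1),round(s["t"],2))
def L(o,z,yaw,v,thr=None): p,r=tool((*o,z),yaw); return bot.movel(p,r,v,threshold=thr)
L(t,44,-.3,30);st("mid")
print(L(t-110*f,44,-.3,60,6));st("out")
if np.linalg.norm(bot.get_state()["tcp_pos"]-tool((*(t-110*f),44),-.3)[0])>5: raise SystemExit("stopped")
L(t-115*f,150,-.3,100)
p,r=tool((*T,120),Y); bot.move_ptp(p,r)
L(T,15,Y,80);bot.dwell(.3);st("above")
print(L(T,-4,Y,10,3));st("touch")
w=imaging.capture("scene");cv2.imwrite("pics/i.png",cv2.resize(w[170:300,110:300],None,fx=4,fy=4,interpolation=cv2.INTER_CUBIC))
E
```

```text
mid [-0.2  0.4 -1.7] [ 0.27  0.83 -0.02] [ 638.1 -183.1  159.3] 22.57
False
out [ 0.1   0.16 -2.24] [ 0.23  0.82 -0.02] [ 533.2 -150.7  159.5] 24.56
above [ 0.09 -0.56 -2.86] [0.89 0.14 0.02] [ 432.9 -271.   130.7] 28.51
True
touch [0.41 0.48 3.69] [0.34 0.   0.08] [ 432.7 -270.8  115.9] 29.83
```

View pics/i.png

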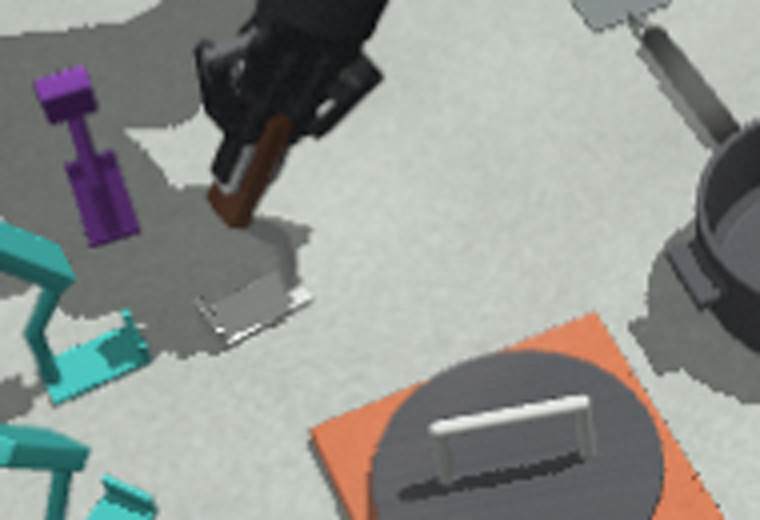

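Touched down at the same TCP height as at pick-up (115.9), standing flat. Releasing now.

```bash
python3 - <<'E'
from h import *
T=(434.2,-280.9);Y=-1.423
bot.grip(0.35);bot.grip(0.6)
p,r=tool((*T,0),Y,1,-100);bot.movel(p,None,80);bot.movel(p+[-60,60,120],None,150);bot.dwell(.5)
s=bot.get_state();print(s["contact_force"],s["t"])
a=imaging.capture("scene");b=imaging.capture("side");cv2.imwrite("pics/js.png",a)
cv2.imwrite("pics/j.png",np.hstack([cv2.resize(a[140:360,110:330],(400,400),interpolation=cv2.INTER_CUBIC),cv2.resize(b[60:280,200:420],(400,400),interpolation=cv2.INTER_CUBIC)]))
S=imaging.camera_model("scene")
def brown(im):
    h=cv2.cvtColor(im,cv2.COLOR_BGR2HSV);mk=(h[...,0]<14)&(h[...,1]>70)&(h[...,2]<150);mk[:,:150]=0;mk[:180]=0;mk[260:]=0;mk[:,200:]=0
    return cv2.minAreaRect(blobs(mk,1)[0])
for q in (brown(cv2.imread("pics/scene0.png")),brown(a)): print(q,onz(S,q[0],131).round(1))
E
```

```text
[ 0.791527    0.29705538 -0.02700163] 33.7917
((171.87049865722656, 210.224609375), (11.967304229736328, 32.00824737548828), 23.629377365112305) [ 431.5 -260.4  131. ]
((171.73936462402344, 210.167236328125), (12.024564743041992, 32.00824737548828), 23.629379272460938) [ 431.1 -260.7  131. ]
```

View pics/j.png

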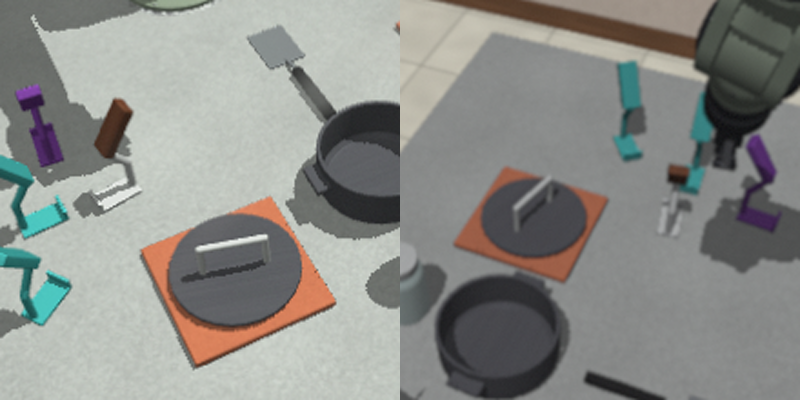

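The lid is flat in the middle of the tile and the lifter stands upright, its handle within 1 mm of its start. I'll do a last number check on the lid and hand in.

```bash
python3 - <<'E'
from h import *
S=imaging.camera_model("scene")
c=(onz(S,(110+201*.55,140+247*.55),77)+onz(S,(110+267*.55,140+238*.55),77))/2; print(c, np.linalg.norm(c[:2]-[652,-186]))
if np.linalg.norm(c[:2]-[652,-186])<20: bot.sign_off(); print("signed")
E
```

```text
[ 648.65517122 -184.50115463   77.        ] 3.665299033628121
the job is handed in; nothing more can be done
signed
```

The job is done and handed in, but `bot.sign_off()` gives no verdict. I picked up the brown-handled steel lifter and hooked the lid's loop from the robot's side. I carried the lid level to the right tile, the one without the dish, unhooked it, and stood the lifter back where it was.

My last checks, from the camera images and the force readings:
- **Lid:** its centre is about 4 mm off the tile's centre (36 mm allowed), and it looks flat. The wrist load dropped back to the lifter's weight before I unhooked.
- **Lifter:** its handle is within 1 mm of its start, it stands upright, and it touched down at the same height it was picked up from.
- **Robot:** it is clear of everything, at about 34 s of the 69 s allowed.
- **Other things:** the arm and lid stayed well away from the dish, jar, skewers and spatula. I did not measure their final positions, and the last pictures were crops that left out the dish and showed the others only in part.

No check failed. The only disagreement was between the two cameras on the tile's position: up to about 9 mm in y and 3 mm in x. I aimed for the mean.

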